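# Move a batch of tubs from the pucks to the transit carrier, in order

## Robot

A 7-joint arm with a two-finger parallel gripper is mounted at the origin on the work surface; the furniture and walls round the work are solid. World frame = base frame: x ahead of the robot, y to its left, z up, the work surface at z = 0. Lengths are in m, angles in rad, forces in N, time in s.
With the tool pointing down it reaches from about 0.35 to 0.9 m from the base axis. Payload 7.2 kg.
Tool frame: the origin (TCP) lies midway between the tips of the shut fingers; the grasp point (between the pads) lies 19 mm behind it (hold_point_z is the distance from the TCP to the grasp point, in m); y points along the fingers, z is the direction in which the jaws open and shut, and the axes are right-handed (so a half turn about y gives the same grasp; the last joint's range is limited). The gripper opens to 88 mm and grips with 3 to 60 N. Pads are 20 mm wide; open, the fingers measure 115 mm over their backs; the gripper's body (75 mm by 178 mm) begins 61 mm behind the grasp point.
Start: joints at [1.232, 0.411, -0.013, 1.596, 0.006, 1.134, -0.082], TCP at [0.167, -0.602, 0.223] pointing down, gripper open.
Joint ranges: [-2.95, 2.95], [-0.29, 1.99], [-1.47, 1.44], [0.14, 2.54], [-1.03, 4.17], [0.13, 1.85], [-2.86, 2.86]. Speed limits (rad/s): [2.39, 2.39, 3.01, 3.01, 3.14, 3.14, 3.14].

## Interface

Orientations are given as a 3x3 rotation matrix whose columns are the frame's x, y, z axes.
In Python, from bench import * gives the robot as it stands.
- The arm moves only by the tool servo_tool, never from a script. Its argument "targets" is a list of rows, each a list of 5 numbers: the shift along the tool's x, y, z in cm, then the turn about the tool's y in degrees, then the finger opening in cm, from 0 to 8.78. In form: [[x, y, z, roll, jaw], ...]. A call has 1 to 12 rows; each row is the pose to reach, as a shift and turn from the pose commanded when the call began, along the tool's axes at that moment; what a row does not reach only later rows make up. A row lasts 1/10 s, in which the tool goes at most 50 mm and 8.59 degrees, less where a joint would pass 70% of its speed; a pose out of reach is approached as far as the arm can. A call with a gripper value outside its range is refused whole. The fingers move at their own pace and stop on an object; the grip force is fixed at half the most. Time passes only in rows, so rows that repeat a pose let the fingers close. It gives the time, the measured TCP pose, the force and the opening at its end, in the units of the state.
- get_state(): the state, without advancing time (a new reading comes with each control period).
- get_image(name): name is "scene" or "top"; returns the picture (480x640x3 uint8, red, green, blue); there is no depth.
- camera_info(name): a dict with "fx", "fy", "cx", "cy" (pixels), "world_from_camera" (4x4, takes a point from camera to world coordinates). Camera axes: x right, y up, looking along -z (the intrinsics and any distortion apply to the point x, -y, -z); pixel columns grow to the right and rows downward; lengths in m; the calibration is good to about 2 mm. A picture is of the moment at which its call begins. camera_info takes no time and is no camera call.
- sign_off(): hands the job in, once; it reports no verdict.
The state is a dict: "clock": time; "q": joint angles; "joint_vel": joint speeds; "tau": joint torques, N m; "tcp_pos": TCP position; "tcp_rot": TCP orientation; "contact_force": force on the tool from outside, world axes, zero at the start; "moment": the same for the moment, N m; "gripper_width": opening from 0.0 (shut) to 1.0 (fully open).
Only numpy, scipy, OpenCV 4.12 (cv2) and the standard library are available. Lean on these libraries where they do the work, as an engineer would, in place of code of your own. Each camera call takes 0.05 s, during which the arm holds its last target.

## Task

The row of four screw-lid tubs in the coloured pucks is one batch, and it is checked against its slip from left to right. Move the tubs into the wells of the blue and white transit carrier in the same left-to-right order as they stand in the pucks, one tub to a well. Keep each tub upright and lower it until it stands on the floor of its well, rather than dropping it.

Things in the scene. Friction and masses are not known exactly. Their poses are not given: they have to be found in the camera images.
- tub_yellow: Loose round tub with a yellow screw lid: body 59 mm across, 54 mm high; lid 64 to 66 mm across, 54 to 70 mm above the underside; 0.10 to 0.19 kg. Take it round the lid. Origin: centre of its underside; z up through the lid. At the start it stands upright in the puck of its own lid's colour, its underside 5 mm above that puck's origin.
- tub_green: Loose round tub with a green screw lid: body 59 mm across, 54 mm high; lid 64 to 66 mm across, 54 to 70 mm above the underside; 0.10 to 0.19 kg. Take it round the lid. Origin: centre of its underside; z up through the lid. At the start it stands upright in the puck of its own lid's colour, its underside 5 mm above that puck's origin.
- tub_black: Loose round tub with a black screw lid: body 59 mm across, 54 mm high; lid 64 to 66 mm across, 54 to 70 mm above the underside; 0.10 to 0.19 kg. Take it round the lid. Origin: centre of its underside; z up through the lid. At the start it stands upright in the puck of its own lid's colour, its underside 5 mm above that puck's origin.
- tub_red: Loose round tub with a red screw lid: body 59 mm across, 54 mm high; lid 64 to 66 mm across, 54 to 70 mm above the underside; 0.10 to 0.19 kg. Take it round the lid. Origin: centre of its underside; z up through the lid. At the start it stands upright in the puck of its own lid's colour, its underside 5 mm above that puck's origin.
- puck_yellow: Fixed yellow moulded puck: an open round cup, 81 mm across, 26 mm tall, hollow 69 mm across with a 5 mm floor, in the puck channel; the yellow-lidded tub starts in it, and the puck stays where it is. Origin: centre of its underside, 4 mm above the bench; its axes are parallel to the channel's.
- puck_green: Fixed green moulded puck: an open round cup, 81 mm across, 26 mm tall, hollow 69 mm across with a 5 mm floor, in the puck channel; the green-lidded tub starts in it, and the puck stays where it is. Origin: centre of its underside, 4 mm above the bench; its axes are parallel to the channel's.
- puck_black: Fixed black moulded puck: an open round cup, 81 mm across, 26 mm tall, hollow 69 mm across with a 5 mm floor, in the puck channel; the black-lidded tub starts in it, and the puck stays where it is. Origin: centre of its underside, 4 mm above the bench; its axes are parallel to the channel's.
- puck_red: Fixed red moulded puck: an open round cup, 81 mm across, 26 mm tall, hollow 69 mm across with a 5 mm floor, in the puck channel; the red-lidded tub starts in it, and the puck stays where it is. Origin: centre of its underside, 4 mm above the bench; its axes are parallel to the channel's.
- puck_channel: Fixed shallow aluminium channel, 98 x 412 mm, rims 16 mm (black end caps 20 mm) high, holding the row of four pucks, centres at y = +138, +46, -46, -138 mm in its frame, in any order of colours. Origin: centre of its underside, on the bench; y runs along the row, to the robot's left.
- carrier: Fixed blue carrier, 100 x 400 mm, empty at the start; white plate with four 71 mm round wells, centres at x = 0, y = +138, +46, -46, -138 mm in its frame. Plate top 32 mm (screw heads +2), well floor 8 mm (a seated tub's origin), upturned ends 41 mm above the bench. Origin: centre of its underside; y along the row, to the robot's left. Lies before or behind the channel.
There are look-alikes about, which are no part of the job. What is shaped like the tub_black but orange or pink is not meant. Of the things like the tub_green, leave any that is purple; of the rest the smaller one is meant.

How it is judged:
At the end, for the whole second after the job is handed in: Each tub stands on the floor of the carrier's well that has the same place in the row as the puck it came from (leftmost puck to leftmost well, and so on): within 9 mm of the well's centre each way and 4 mm of its seated height, upright within about 6 degrees, released and at rest (((y of puck_yellow in the frame of puck_channel between 0.118 and 0.158 m and y of tub_yellow in the frame of carrier between 0.129 and 0.147 m) or (y of puck_yellow in the frame of puck_channel between 0.026 and 0.066 m and y of tub_yellow in the frame of carrier between 0.037 and 0.055 m) or (y of puck_yellow in the frame of puck_channel between -0.066 and -0.026 m and y of tub_yellow in the frame of carrier between -0.055 and -0.037 m) or (y of puck_yellow in the frame of puck_channel between -0.158 and -0.118 m and y of tub_yellow in the frame of carrier between -0.147 and -0.129 m)) and x of tub_yellow in the frame of carrier between -0.009 and 0.009 m and z of tub_yellow in the frame of carrier between 0.004 and 0.012 m and angle between each of tub_yellow, tub_green, tub_black, tub_red's own z axis and vertical below 0.1 rad and linear speed of each of tub_yellow, tub_green, tub_black, tub_red below 0.02 m/s and contact force between each of tub_yellow, tub_green, tub_black, tub_red and the fingers below 0.05 N and ((y of puck_green in the frame of puck_channel between 0.118 and 0.158 m and y of tub_green in the frame of carrier between 0.129 and 0.147 m) or (y of puck_green in the frame of puck_channel between 0.026 and 0.066 m and y of tub_green in the frame of carrier between 0.037 and 0.055 m) or (y of puck_green in the frame of puck_channel between -0.066 and -0.026 m and y of tub_green in the frame of carrier between -0.055 and -0.037 m) or (y of puck_green in the frame of puck_channel between -0.158 and -0.118 m and y of tub_green in the frame of carrier between -0.147 and -0.129 m)) and x of tub_green in the frame of carrier between -0.009 and 0.009 m and z of tub_green in the frame of carrier between 0.004 and 0.012 m and ((y of puck_black in the frame of puck_channel between 0.118 and 0.158 m and y of tub_black in the frame of carrier between 0.129 and 0.147 m) or (y of puck_black in the frame of puck_channel between 0.026 and 0.066 m and y of tub_black in the frame of carrier between 0.037 and 0.055 m) or (y of puck_black in the frame of puck_channel between -0.066 and -0.026 m and y of tub_black in the frame of carrier between -0.055 and -0.037 m) or (y of puck_black in the frame of puck_channel between -0.158 and -0.118 m and y of tub_black in the frame of carrier between -0.147 and -0.129 m)) and x of tub_black in the frame of carrier between -0.009 and 0.009 m and z of tub_black in the frame of carrier between 0.004 and 0.012 m and ((y of puck_red in the frame of puck_channel between 0.118 and 0.158 m and y of tub_red in the frame of carrier between 0.129 and 0.147 m) or (y of puck_red in the frame of puck_channel between 0.026 and 0.066 m and y of tub_red in the frame of carrier between 0.037 and 0.055 m) or (y of puck_red in the frame of puck_channel between -0.066 and -0.026 m and y of tub_red in the frame of carrier between -0.055 and -0.037 m) or (y of puck_red in the frame of puck_channel between -0.158 and -0.118 m and y of tub_red in the frame of carrier between -0.147 and -0.129 m)) and x of tub_red in the frame of carrier between -0.009 and 0.009 m and z of tub_red in the frame of carrier between 0.004 and 0.012 m); the robot touches nothing.
It fails at once if a tub tips over (more than about 35 degrees) (angle between any of tub_yellow, tub_green, tub_black, tub_red's own z axis and vertical above 0.6 rad).
It fails at once if a tub is dropped or thrown: moves at more than 0.6 m/s (a free fall of about 2 cm) out of the fingers ((linear speed of tub_yellow above 0.6 m/s and contact force between tub_yellow and the fingers below 0.02 N) or (linear speed of tub_green above 0.6 m/s and contact force between tub_green and the fingers below 0.02 N) or (linear speed of tub_black above 0.6 m/s and contact force between tub_black and the fingers below 0.02 N) or (linear speed of tub_red above 0.6 m/s and contact force between tub_red and the fingers below 0.02 N)).
It also fails if it takes over 80 s, if anything falls off the work surface, if the arm or the gripper's body presses on something with over 40 N, if the wrist force passes 120 N, or if a joint passes its speed limit or range.

## Working session

There is one attempt and no reset: what is moved stays moved. The work goes in short steps, Python scripts to look and compute and a tool call to move; the robot and the scene stay as the last step left them, time stands still between calls to the robot, and variables do not carry over. Pictures are saved under pics/ and viewed, and the job is handed in when it is done.

Besides the shell and the picture viewer there is one more tool, called after "Request:" in YAML: its name, and indented under it one key for each argument. servo_tool: Moves the arm, as the interface text tells. Its arguments: {"type":"object","properties":{"targets":{"type":"array"}},"required":["targets"]}

```bash
mkdir -p pics; ls
python3 - <<'E'
from bench import *
import cv2
for n in ("scene","top"):
    im=get_image(n); cv2.imwrite(f"pics/{n}0.png",im[:,:,::-1]); i=camera_info(n); print(n,i)
s=get_state(); print(s['clock'],s['tcp_pos'],s['tcp_rot'],s['gripper_width'],s['contact_force'])
E
```

```text
pics
scene {'fx': 485.7945275160505, 'fy': 485.7945275160505, 'cx': 318.7639690190423, 'cy': 239.03201726556216, 'world_from_camera': array([[-0.60511196,  0.52268361, -0.60053423, -0.17817198],
       [-0.79580927, -0.37535104,  0.47518334,  0.44873427],
       [ 0.0229594 ,  0.76544983,  0.64308587,  0.72117378],
       [ 0.        ,  0.        ,  0.        ,  1.        ]])}
top {'fx': 594.9439717404157, 'fy': 594.9439717404157, 'cx': 315.2743133545512, 'cy': 232.6423352361767, 'world_from_camera': array([[ 0.02117465,  0.99256486, -0.11986093,  0.29378501],
       [-0.99935955,  0.02447232,  0.02610753, -0.03367942],
       [ 0.02884669,  0.11923134,  0.99244736,  1.23493452],
       [ 0.        ,  0.        ,  0.        ,  1.        ]])}
0.1 [ 0.16701884 -0.60183415  0.22192313] [[-9.63570249e-01 -4.46346047e-04  2.67454998e-01]
 [-2.67455357e-01  1.29517210e-03 -9.63569382e-01]
 [ 8.36851334e-05 -9.99999062e-01 -1.36736694e-03]] 0.9986667842937242 [-0.88899447  0.38976353 -0.66001897]
```

View pics/top0.png

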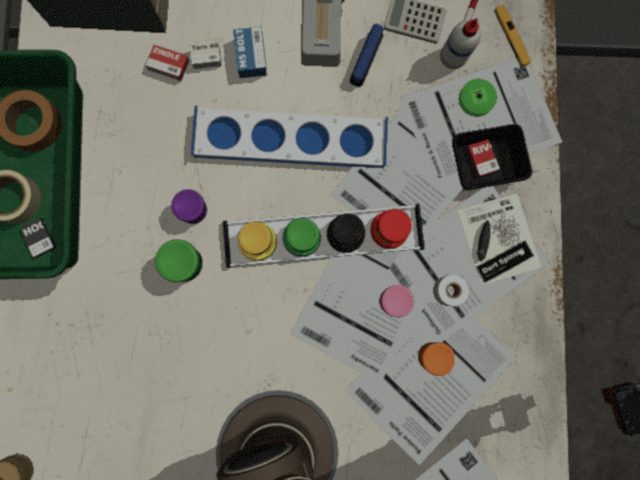

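View pics/scene0.png

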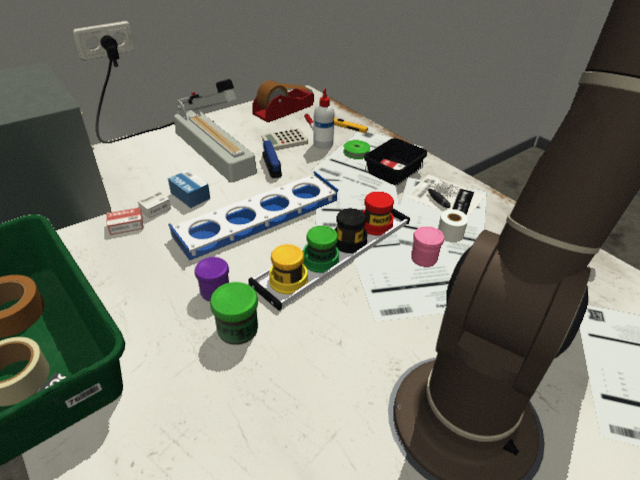

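The top view shows the row left to right: yellow (257,240), green (302,237), black (346,232) and red (392,228). The carrier's wells are at (224,132), (268,134), (312,138) and (357,141).

Things that could be confused with the tubs:
- Large green tub (178,260): bigger, so not the one meant.
- Purple tub (188,206): excluded by colour.
- Green tape ring (478,97): not a tub.
- Pink tub (397,301) and orange tub (437,358): excluded by colour.

I'll check the choice in a close crop.

Run:
```python
import cv2
im=cv2.imread("pics/top0.png")
cv2.imwrite("pics/c1.png",cv2.resize(im[190:290,150:440],None,fx=2.75,fy=2.75,interpolation=cv2.INTER_CUBIC))
cv2.imwrite("pics/c2.png",cv2.resize(im[95:175,180:400],None,fx=3.5,fy=3.5,interpolation=cv2.INTER_CUBIC))
```

```text
(no output)
```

View pics/c1.png

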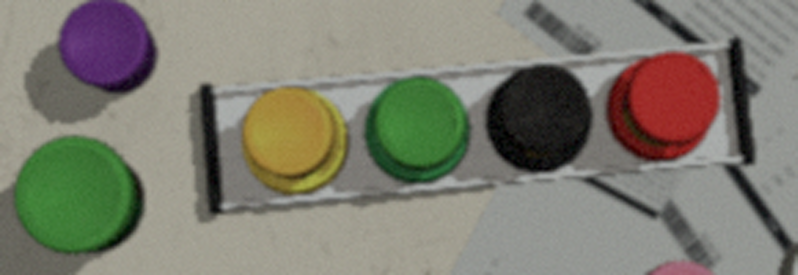

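View pics/c2.png

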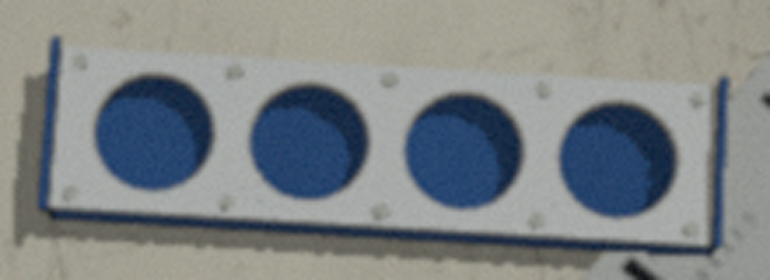

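The crop shows the small green-lidded tub in the channel between yellow and black, and the large green tub standing outside the channel at left. So the four tubs in the channel are the ones meant. Now I'll measure positions.

```bash
cat > h.py <<'E'
import numpy as np, cv2
from bench import *
def ray(n,u,v,z):
    i=camera_info(n); M=i['world_from_camera']
    d=M[:3,:3]@np.array([(u-i['cx'])/i['fx'],-(v-i['cy'])/i['fy'],-1]); o=M[:3,3]
    return o+d*(z-o[2])/d[2]
def proj(n,P):
    i=camera_info(n); M=i['world_from_camera']
    p=M[:3,:3].T@(np.array(P)-M[:3,3]); return np.array([i['cx']+i['fx']*p[0]/-p[2], i['cy']-i['fy']*p[1]/-p[2]])
E
python3 - <<'E'
from h import *
im=cv2.imread("pics/top0.png"); hsv=cv2.cvtColor(im,cv2.COLOR_BGR2HSV)
m=cv2.inRange(hsv,(100,110,20),(125,255,255))
W=[]
cs,_=cv2.findContours(m[95:175,180:400].copy(),cv2.RETR_EXTERNAL,cv2.CHAIN_APPROX_NONE)
for c in cs:
    if cv2.contourArea(c)>500:
        c=c+np.array([180,95]); (u,v),ax,a=cv2.fitEllipse(c)
        p=ray("top",u,v,.032); W.append(p); print("well",u,v,ax,p.round(4), ax[1]/594.9*1.21)
W=np.array(sorted(W,key=lambda p:-p[1])); print("pitch",np.linalg.norm(np.diff(W,axis=0),axis=1), "dir",W[0]-W[-1], np.degrees(np.arctan2(-(W[0]-W[-1])[0],(W[0]-W[-1])[1])), W.mean(0))
# lids
g=cv2.GaussianBlur(im,(3,3),0)
for n,(u,v) in dict(y=(255.5,238),g=(302,234.5),b=(346,231),r=(395,226)).items():
    p=ray("top",u,v,.079); print(n,p.round(4),"r px",.0325*594.9/1.165)
    roi=cv2.resize(im[int(v)-28:int(v)+28,int(u)-28:int(u)+28],None,fx=4,fy=4,interpolation=cv2.INTER_CUBIC)
    for ch in (roi[:,:,2],roi[:,:,1]):
        for p2 in (12,):
            h=cv2.HoughCircles(ch,cv2.HOUGH_GRADIENT,1,20,param1=60,param2=p2,minRadius=58,maxRadius=86)
            if h is not None:
                for cx,cy,r in h[0][:4]:
                    U,V=int(u)-28+(cx-1.5)/4,int(v)-28+(cy-1.5)/4; print("   ",U,V,r/4,ray("top",U,V,.079).round(4),ray("top",U,V,.03).round(4))
# channel corners from crop c1 (outer, end cap tops z .02)
for u,v in ((205,86),(216,212),(735,40),(748,160)):
    print("cap",ray("top",150+u/2.75,190+v/2.75,.02).round(4))
E
```

```text
well 355.8426513671875 140.592529296875 (29.50681495666504, 30.753263473510742) [ 0.634  -0.1456  0.032 ] 0.06255076282223566
well 311.8192138671875 138.00640869140625 (30.051467895507812, 30.749433517456055) [ 0.6368 -0.054   0.032 ] 0.06254297286287078
well 267.70208740234375 135.42947387695312 (29.647661209106445, 31.201866149902344) [0.6396 0.0376 0.032 ] 0.06346320060746653
well 223.43649291992188 132.75193786621094 (29.839231491088867, 31.3230037689209) [0.6426 0.1292 0.032 ] 0.06370958910807578
pitch [0.09162831 0.09161199 0.09172369] dir [0.00861632 0.27482884 0.        ] -1.7957245320877544 [ 0.63822261 -0.00819563  0.032     ]
y [0.42   0.0523 0.079 ] r px 16.595922746781117
    254.5 237.75 17.425 [0.4204 0.0542 0.079 ] [0.4258 0.0579 0.03  ]
    258.25 241.75 18.575 [0.4128 0.0467 0.079 ] [0.4178 0.0501 0.03  ]
    249.75 241.0 21.075 [0.4138 0.0632 0.079 ] [0.4189 0.0673 0.03  ]
    252.75 233.0 20.2 [0.4297 0.0579 0.079 ] [0.4354 0.0618 0.03  ]
    256.5 240.75 20.5 [0.4147 0.0501 0.079 ] [0.4198 0.0537 0.03  ]
    256.5 235.0 18.05 [0.4259 0.0505 0.079 ] [0.4315 0.0541
[... 1526 characters left out ...]
.75 19.975 [ 0.4447 -0.2109  0.079 ] [ 0.4511 -0.2184  0.03  ]
    395.75 224.25 16.95 [ 0.4539 -0.2222  0.079 ] [ 0.4607 -0.2302  0.03  ]
    395.5 229.5 21.35 [ 0.4435 -0.2218  0.079 ] [ 0.4499 -0.2297  0.03  ]
    391.5 220.5 21.075 [ 0.4612 -0.2138  0.079 ] [ 0.4683 -0.2214  0.03  ]
    389.5 228.75 19.425 [ 0.4447 -0.2099  0.079 ] [ 0.4511 -0.2174  0.03  ]
    393.75 225.25 17.2 [ 0.4519 -0.2183  0.079 ] [ 0.4586 -0.2261  0.03  ]
    396.5 230.25 21.35 [ 0.4421 -0.2237  0.079 ] [ 0.4484 -0.2318  0.03  ]
    401.5 230.0 20.8 [ 0.4428 -0.2336  0.079 ] [ 0.4491 -0.2421  0.03  ]
cap [0.4594 0.1212 0.02  ]
cap [0.3656 0.1094 0.02  ]
cap [ 0.5046 -0.2766  0.02  ]
cap [ 0.4137 -0.2864  0.02  ]
```

```bash
python3 - <<'E'
from h import *
im=cv2.imread("pics/top0.png"); hsv=cv2.cvtColor(im,cv2.COLOR_BGR2HSV); b=cv2.GaussianBlur(im,(3,3),0)
# wells: not-white by red channel threshold
big=cv2.resize(im,None,fx=4,fy=4,interpolation=cv2.INTER_LINEAR)
m=(big[:,:,2]<105).astype(np.uint8)*255
cs,_=cv2.findContours(m[95*4:175*4,180*4:400*4].copy(),cv2.RETR_CCOMP,cv2.CHAIN_APPROX_NONE)
W=[]
for c in cs:
    A=cv2.contourArea(c)
    if 9000<A<22000:
        (u,v),ax,a=cv2.fitEllipse(c); u=(u-1.5)/4+180;v=(v-1.5)/4+95
        p=ray("top",u,v,.032); W.append(p); print("well",round(u,1),round(v,1),np.array(ax)/4/594.9*1.205,p.round(4))
W=np.array(sorted(W,key=lambda p:-p[1]));print(W.mean(0),W[0]-W[-1])
# lid tops profile
for n,(u,v) in dict(y=(255.5,238),g=(302,234.5),b=(346,231),r=(395,226)).items():
    U,V=int(u),int(v)
    print(n,"row",V,"u",U-24,[tuple(int(t) for t in b[V,x]) for x in range(U-24,U+25,2)])
E
python3 - <<'E'
import cv2
im=cv2.imread("pics/top0.png")
r=[cv2.resize(im[v-25:v+25,u-25:u+25],(380,290),interpolation=cv2.INTER_CUBIC) for u,v in ((256,238),(302,235),(346,231),(393,226))]
import numpy as np
# gain up and 7.6 px/px horizontally, 5.8 vertically
o=np.vstack([np.hstack(r[:2]),np.hstack(r[2:])]); o=np.clip(255*(o/255.)**0.6,0,255).astype('uint8'); cv2.imwrite("pics/l1.png",o)
E
```

```text
well 356.1 140.3 [0.06584352 0.06767526] [ 0.6347 -0.1462  0.032 ]
well 312.1 137.7 [0.06617324 0.06768614] [ 0.6375 -0.0545  0.032 ]
well 267.9 135.1 [0.06615359 0.06801734] [0.6404 0.0372 0.032 ]
well 223.6 132.4 [0.06623883 0.06827533] [0.6433 0.1289 0.032 ]
[ 0.63895033 -0.0086722   0.032     ] [8.65379111e-03 2.75134324e-01 2.22044605e-16]
y row 238 u 231 [(123, 127, 128), (117, 122, 124), (116, 122, 123), (95, 113, 121), (58, 124, 149), (61, 142, 163), (66, 151, 165), (65, 150, 165), (65, 150, 165), (64, 148, 164), (64, 146, 164), (63, 144, 164), (62, 143, 163), (61, 141, 164), (61, 139, 164), (61, 136, 164), (59, 134, 164), (57, 130, 162), (60, 136, 164), (58, 135, 156), (48, 111, 130), (57, 133, 142), (63, 122, 129), (103, 113, 116), (119, 124, 125)]
g row 234 u 278 [(123, 128, 128), (118, 123, 124), (89, 101, 91), (39, 68, 32), (38, 83, 40), (51, 118, 59), (58, 131, 66), (58, 132, 65), (59, 132, 67), (57, 130, 66), (56, 129, 65), (56, 127, 63), (55, 125, 63), (56, 124, 63), (54, 122, 62), (54, 120, 62), (55, 120, 63), (53, 118, 60), (48, 109, 55), (54, 120, 61), (51, 109, 55), (74, 93, 76), (115, 119, 121), (113, 117, 119), (74, 77, 78)]
b row 231 u 322 [(115, 119, 123), (114, 118, 121), (76, 79, 81), (17, 17, 19), (13, 15, 13), (16, 17, 19), (25, 28, 29), (29, 30, 30), (28, 30, 30), (28, 29, 30), (31, 33, 33), (32, 34, 34), (34, 37, 38), (29, 30, 32), (28, 28, 30), (24, 26, 25), (26, 26, 26), (27, 28, 28), (25, 25, 27), (24, 26, 25), (26, 28, 29), (44, 46, 47), (102, 106, 108), (110, 115, 117), (64, 67, 85)]
r row 226 u 371 [(41, 42, 78), (17, 19, 89), (17, 20, 85), (16, 17, 60), (26, 28, 114), (39, 41, 156), (40, 43, 159), (42, 46, 160), (40, 43, 159), (42, 45, 159), (41, 45, 159), (42, 44, 159), (41, 43, 158), (39, 41, 158), (40, 43, 158), (40, 44, 157), (41, 43, 158), (41, 42, 158), (38, 41, 156), (41, 45, 153), (94, 96, 152), (120, 124, 130), (95, 99, 99), (31, 33, 33), (22, 23, 23)]
```

View pics/l1.png

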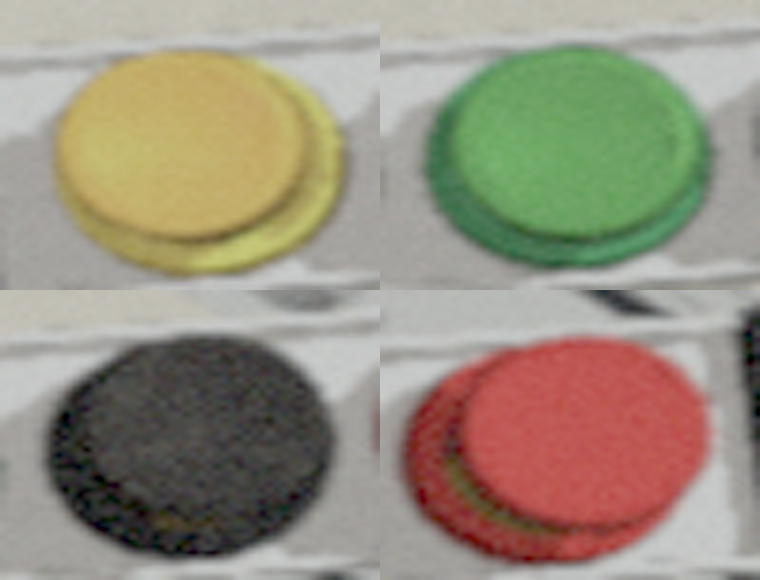

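```bash
cat >> h.py <<'E'
LID={k:ray("top",u,v,.079)[:2] for k,(u,v) in dict(y=(254.5,237.5),g=(302.3,234.1),b=(347.6,229.8),r=(394.4,225.1)).items()}
PCK=dict(y=(.4197,.0539),g=(.4304,-.0374),b=(.4410,-.1285),r=(.4517,-.2197))
WELL=dict(zip("ygbr",[np.array([.6390,-.0087])+k*np.array([.0314,.9995]) for k in (.138,.046,-.046,-.138)]))
def delta(xy,z):
    s=get_state(); d=np.array([*xy,z])-s['tcp_pos']; return (s['tcp_rot'].T@d*100).round(2)
def rollneed():
    zt=get_state()['tcp_rot'][:,2]; return np.degrees(np.arctan2(zt[1],zt[0]))
E
python3 - <<'E'
from h import *
for k in "ygbr": print(k,LID[k].round(4),(LID[k]-PCK[k]).round(4),WELL[k].round(4))
print(delta(LID['r'],.16),rollneed())
im=get_image("scene").copy()
for k in "ygbr":
    for P,c in (((*LID[k],.079),(255,255,255)),((*WELL[k],.032),(255,0,255))):
        cv2.circle(im,tuple(int(t) for t in proj("scene",P).round()),2,c,-1)
cv2.imwrite("pics/s1.png",cv2.resize(im[150:310,160:430,::-1],None,fx=2.9,fy=2.9,interpolation=cv2.INTER_CUBIC))
E
```

```text
y [0.4209 0.0542] [0.0012 0.0003] [0.6433 0.1292]
g [ 0.4299 -0.0388] [-0.0005 -0.0014] [0.6404 0.0373]
b [ 0.4406 -0.1274] [-0.0004  0.0011] [ 0.6376 -0.0547]
r [ 0.4522 -0.2195] [0.0005 0.0002] [ 0.6347 -0.1466]
[-37.7    6.23 -29.2 ] -74.48710478296294
```

View pics/s1.png

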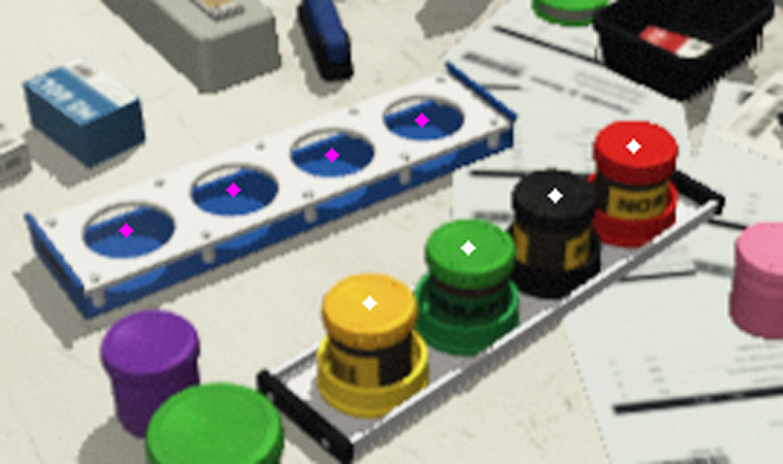

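Both views agree: each lid centre and well centre lands within about 2 px in the scene view. I'll reach above red first, with the jaws across the row.

Request:
servo_tool:
  targets:
    - [-3.8, 0.6, -2.9, -8, 8.78]
    - [-7.6, 1.2, -5.8, -16, 8.78]
    - [-11.4, 1.9, -8.8, -23, 8.78]
    - [-15.1, 2.5, -11.7, -30, 8.78]
    - [-18.9, 3.1, -14.6, -38, 8.78]
    - [-22.6, 3.7, -17.5, -45, 8.78]
    - [-26.4, 4.4, -20.4, -53, 8.78]
    - [-30.2, 5, -23.4, -60, 8.78]
    - [-34, 5.6, -26.3, -67, 8.78]
    - [-37.7, 6.2, -29.2, -74.5, 8.78]
    - [-37.7, 6.2, -29.2, -74.5, 8.78]
    - [-37.7, 6.2, -29.2, -74.5, 8.78]

```text
clock: 1.35
tcp_pos: [0.4525, -0.2192, 0.1603]
tcp_rot: [[0.002, -0.001, 1.0], [-1.0, 0.0, 0.002], [-0.0, -1.0, -0.001]]
contact_force: [0.3, -0.8, -0.1]
gripper_width: 0.999
```

Run:
```python
from h import *
s=get_state();print(s['clock'],s['tcp_pos'],s['q'].round(2) if hasattr(s['q'],'round') else s['q'],rollneed(),delta(LID['r'],.052),s['contact_force'])
```

```text
1.35 [ 0.45245186 -0.21917314  0.16028851] [ 0.74  0.31 -0.47  1.94  0.17  0.93  0.19] 0.11352519733453832 [ 0.04 10.83 -0.02] [ 0.28452865 -0.83391336 -0.05980708]
```

Request:
servo_tool:
  targets:
    - [0, 3, 0, 0, 8.78]
    - [0, 6, 0, 0, 8.78]
    - [0, 8.5, 0, 0, 8.78]
    - [0, 10, 0, 0, 8.78]
    - [0, 10.8, 0, 0, 8.78]
    - [0, 10.8, 0, 0, 8.78]
    - [0, 10.8, 0, 0, 5]
    - [0, 10.8, 0, 0, 5]
    - [0, 10.8, 0, 0, 5]
    - [0, 10.8, 0, 0, 5]
    - [0, 10.8, 0, 0, 5]
    - [0, 10.8, 0, 0, 5]

```text
clock: 2.55
tcp_pos: [0.4533, -0.2204, 0.0535]
tcp_rot: [[0.0, 0.002, 1.0], [-1.0, -0.001, 0.0], [0.001, -1.0, 0.002]]
contact_force: [1.4, -1.4, 6.4]
gripper_width: 0.725
```

Request:
servo_tool:
  targets:
    - [0, -1, 0, 0, 5]
    - [0, -3, 0, 0, 5]
    - [0, -5, 0, 0, 5]
    - [0, -6.5, 0, 0, 5]
    - [0, -6.5, 0, 0, 5]

```text
clock: 3.05
tcp_pos: [0.453, -0.2203, 0.1196]
tcp_rot: [[0.0, 0.002, 1.0], [-1.0, -0.001, 0.0], [0.001, -1.0, 0.002]]
contact_force: [0.1, 0.4, -2.9]
gripper_width: 0.728
```

Run:
```python
from h import *
s=get_state();print(s['clock'],s['tcp_pos'],s['gripper_width'],rollneed(),delta(WELL['r'],.051),s['contact_force'])
im=get_image("scene");cv2.imwrite("pics/s2.png",im[:,:,::-1])
```

```text
3.05 [ 0.45304241 -0.22034184  0.11958988] 0.728098009686881 0.009018947049636053 [-7.38  6.89 18.15] [ 0.0981633   0.44369619 -2.92792948]
```

View pics/s2.png

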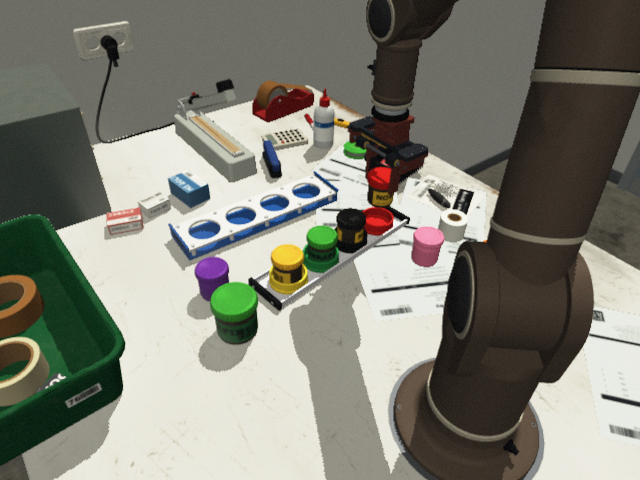

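Red is held upright at (380,185). I'm carrying it to above the rightmost well.

Request:
servo_tool:
  targets:
    - [-1, 0, 2.5, 0, 5]
    - [-2.5, 0, 6, 0, 5]
    - [-4, 0, 10, 0, 5]
    - [-5.5, 0, 13.5, 0, 5]
    - [-6.8, 0, 16.5, 0, 5]
    - [-7.4, 0, 18.1, 0, 5]
    - [-7.4, 0, 18.1, 0, 5]
    - [-7.4, 2, 18.1, 0, 5]
    - [-7.4, 3, 18.1, 0, 5]
    - [-7.4, 3, 18.1, 0, 5]

```text
clock: 4.1
tcp_pos: [0.6308, -0.1466, 0.0852]
tcp_rot: [[-0.0, -0.005, 1.0], [-1.0, 0.0, -0.0], [-0.0, -1.0, -0.005]]
contact_force: [-0.4, -0.6, -1.7]
gripper_width: 0.724
```

Run:
```python
from h import *
s=get_state();print(s['clock'],s['tcp_pos'],s['gripper_width'],rollneed(),delta(WELL['r'],.0525),s['contact_force'])
im=get_image("scene");cv2.imwrite("pics/s3.png",cv2.resize(im[120:280,180:420,::-1],None,fx=3.2,fy=3.2,interpolation=cv2.INTER_CUBIC))
```

```text
4.1 [ 0.63077807 -0.14655897  0.08519132] 0.7241353247571541 -0.027353599803209408 [0.01 3.27 0.4 ] [-0.43832136 -0.64982053 -1.69005146]
```

View pics/s3.png

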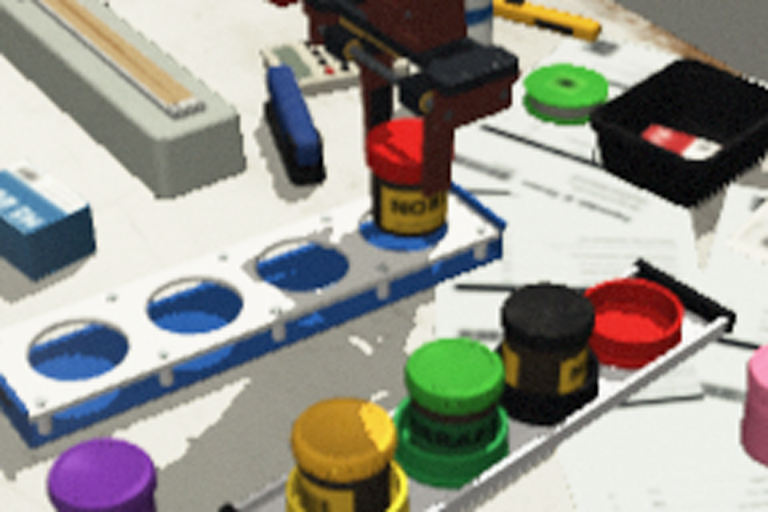

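The tub is aligned over the rightmost well at (405,225) in the crop. I'm nudging it +x and lowering.

Request:
servo_tool:
  targets:
    - [0, 0.3, 0.4, 0, 5]
    - [0, 1, 0.4, 0, 5]
    - [0, 1.7, 0.4, 0, 5]
    - [0, 2.4, 0.4, 0, 5]
    - [0, 2.9, 0.4, 0, 5]
    - [0, 3.2, 0.4, 0, 5]
    - [0, 3.2, 0.4, 0, 5]
    - [0, 3.2, 0.4, 0, 5]

```text
clock: 4.95
tcp_pos: [0.6374, -0.1459, 0.0557]
tcp_rot: [[0.0, 0.0, 1.0], [-1.0, -0.0, 0.0], [0.0, -1.0, 0.0]]
contact_force: [0.1, -0.8, -1.4]
gripper_width: 0.727
```

Request:
servo_tool:
  targets:
    - [0, 0.2, -0.2, 0, 5]
    - [0, 0.4, -0.2, 0, 5]
    - [0, 0.4, -0.2, 0, 5]
    - [0, 0.4, -0.2, 0, 5]

```text
clock: 5.35
tcp_pos: [0.6353, -0.146, 0.0526]
tcp_rot: [[0.0, 0.0, 1.0], [-1.0, -0.0, 0.0], [0.0, -1.0, 0.0]]
contact_force: [-1.9, -0.1, 4.6]
gripper_width: 0.729
```

Floor contact: +4.6 N upward at the expected height of 0.0526. Now I release gently and rise.

Request:
servo_tool:
  targets:
    - [0, 0, 0, 0, 7]
    - [0, 0, 0, 0, 8.78]
    - [0, 0, 0, 0, 8.78]
    - [0, 0, 0, 0, 8.78]
    - [0, -1, 0, 0, 8.78]
    - [0, -4, 0, 0, 8.78]
    - [0, -7, 0, 0, 8.78]
    - [0, -9, 0, 0, 8.78]
    - [0, -9, 0, 0, 8.78]

```text
clock: 6.25
tcp_pos: [0.6374, -0.1461, 0.1457]
tcp_rot: [[0.0, 0.006, 1.0], [-1.0, -0.001, 0.0], [0.001, -1.0, 0.006]]
contact_force: [0.1, -0.1, -0.0]
gripper_width: 1.004
```

Run:
```python
from h import *
s=get_state();print(s['clock'],s['tcp_pos'],s['gripper_width'],rollneed(),delta(LID['b'],.15),s['contact_force'])
im=get_image("scene");cv2.imwrite("pics/s4.png",cv2.resize(im[120:280,180:420,::-1],None,fx=3.2,fy=3.2,interpolation=cv2.INTER_CUBIC))
```

```text
6.25 [ 0.63738272 -0.14607521  0.14574949] 1.0041147686115695 0.011318418634145939 [ -1.87  -0.55 -19.68] [ 0.11355065 -0.08583797 -0.00947   ]
```

View pics/s4.png

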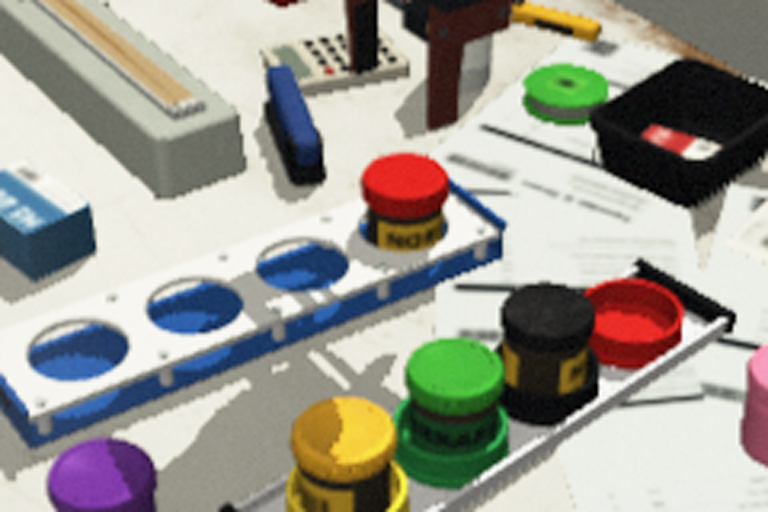

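Red stands seated in the rightmost well (405,200). Next is black: move above it (x −1.9, z −19.7), then descend.

Request:
servo_tool:
  targets:
    - [-0.4, 0, -4, 0, 8.78]
    - [-0.8, 0, -8, 0, 8.78]
    - [-1.2, 0, -12, 0, 8.78]
    - [-1.6, 0, -16, 0, 8.78]
    - [-1.9, 0, -19, 0, 8.78]
    - [-1.9, 0, -19.7, 0, 8.78]
    - [-1.9, 0, -19.7, 0, 8.78]
    - [-1.9, 2, -19.7, 0, 8.78]
    - [-1.9, 4, -19.7, 0, 8.78]
    - [-1.9, 4.5, -19.7, 0, 8.78]
    - [-1.9, 4.5, -19.7, 0, 8.78]

```text
clock: 7.4
tcp_pos: [0.4386, -0.1266, 0.0958]
tcp_rot: [[0.001, -0.002, 1.0], [-1.0, 0.001, 0.001], [-0.001, -1.0, -0.002]]
contact_force: [0.6, -0.8, 0.3]
gripper_width: 1.0
```

Run:
```python
from h import *
s=get_state();print(s['clock'],s['tcp_pos'],rollneed(),delta(LID['b'],.0525),s['contact_force'])
```

```text
7.4 [ 0.43862729 -0.12663013  0.09582036] 0.05018946551925289 [0.08 4.33 0.2 ] [ 0.61051228 -0.83997357  0.28333264]
```

Request:
servo_tool:
  targets:
    - [0.1, 1.5, 0.1, 0, 8.78]
    - [0.1, 3, 0.1, 0, 8.78]
    - [0.1, 4, 0.1, 0, 8.78]
    - [0.1, 4.3, 0.1, 0, 8.78]
    - [0.1, 4.3, 0.1, 0, 5]
    - [0.1, 4.3, 0.1, 0, 5]
    - [0.1, 4.3, 0.1, 0, 5]
    - [0.1, 4.3, 0.1, 0, 5]
    - [0.1, 4.3, 0.1, 0, 5]
    - [0.1, 4.3, 0.1, 0, 5]

```text
clock: 8.4
tcp_pos: [0.4405, -0.1282, 0.0544]
tcp_rot: [[0.0, 0.002, 1.0], [-1.0, -0.001, 0.0], [0.001, -1.0, 0.002]]
contact_force: [2.0, -0.1, 6.1]
gripper_width: 0.732
```

Request:
servo_tool:
  targets:
    - [0, -1, 0, 0, 5]
    - [0, -3, 0, 0, 5]
    - [0, -5, 0, 0, 5]
    - [0, -6.5, 0, 0, 5]
    - [0, -6.5, 0, 0, 5]

```text
clock: 8.9
tcp_pos: [0.4396, -0.1283, 0.1203]
tcp_rot: [[-0.0, 0.002, 1.0], [-1.0, -0.001, -0.0], [0.001, -1.0, 0.002]]
contact_force: [0.5, -1.2, -1.0]
gripper_width: 0.731
```

Run:
```python
from h import *
s=get_state();print(s['clock'],s['tcp_pos'],s['gripper_width'],rollneed(),delta(WELL['b'],.0534),s['contact_force'])
```

```text
8.9 [ 0.4395869  -0.12829819  0.12033561] 0.7306362115226149 -0.0053299433247417085 [-7.37  6.72 19.79] [ 0.52050515 -1.22375109 -1.03041847]
```

Request:
servo_tool:
  targets:
    - [-1, 0, 2.5, 0, 5]
    - [-2.5, 0, 6.5, 0, 5]
    - [-4, 0, 10.5, 0, 5]
    - [-5.5, 0, 14.5, 0, 5]
    - [-6.8, 0, 18, 0, 5]
    - [-7.4, 0, 19.8, 0, 5]
    - [-7.4, 0, 19.8, 0, 5]
    - [-7.4, 1.5, 19.8, 0, 5]
    - [-7.4, 3, 19.8, 0, 5]
    - [-7.4, 3, 19.8, 0, 5]
    - [-7.4, 3, 19.8, 0, 5]

```text
clock: 10.0
tcp_pos: [0.6361, -0.0546, 0.0878]
tcp_rot: [[-0.0, -0.002, 1.0], [-1.0, -0.0, -0.0], [0.0, -1.0, -0.002]]
contact_force: [-0.5, -0.4, -0.9]
gripper_width: 0.729
```

Run:
```python
from h import *
s=get_state();print(s['clock'],s['tcp_pos'],s['gripper_width'],rollneed(),delta(WELL['b'],.0534),s['contact_force'])
im=get_image("scene");cv2.imwrite("pics/s5.png",cv2.resize(im[120:280,180:420,::-1],None,fx=3.2,fy=3.2,interpolation=cv2.INTER_CUBIC))
```

```text
10.0 [ 0.63606788 -0.05462398  0.08777317] 0.7291843192988127 -0.021620872144737124 [0.   3.44 0.16] [-0.50578463 -0.40244297 -0.92664345]
```

View pics/s5.png

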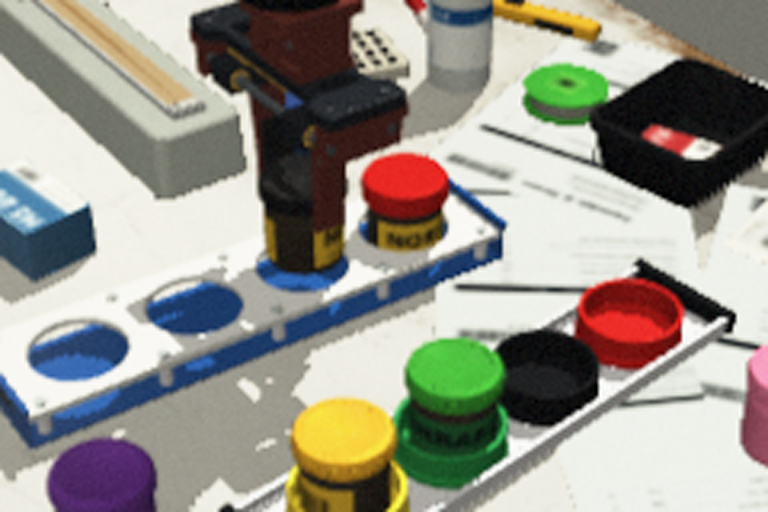

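Black is over the second well from the right (305,262). Lowering.

Request:
servo_tool:
  targets:
    - [0, 0.5, 0, 0, 5]
    - [0, 1.3, 0, 0, 5]
    - [0, 2.1, 0, 0, 5]
    - [0, 2.7, 0, 0, 5]
    - [0, 3.1, 0, 0, 5]
    - [0, 3.4, 0, 0, 5]
    - [0, 3.5, 0, 0, 5]
    - [0, 3.6, 0, 0, 5]
    - [0, 3.6, 0, 0, 5]

```text
clock: 10.95
tcp_pos: [0.6371, -0.0539, 0.0534]
tcp_rot: [[0.0, -0.0, 1.0], [-1.0, -0.0, 0.0], [0.0, -1.0, -0.0]]
contact_force: [-2.9, 0.2, 3.7]
gripper_width: 0.725
```

Floor contact (+3.7 N at 0.0534). Release and rise.

Request:
servo_tool:
  targets:
    - [0, 0, 0, 0, 7]
    - [0, 0, 0, 0, 8.78]
    - [0, 0, 0, 0, 8.78]
    - [0, 0, 0, 0, 8.78]
    - [0, -1, 0, 0, 8.78]
    - [0, -4, 0, 0, 8.78]
    - [0, -7, 0, 0, 8.78]
    - [0, -9, 0, 0, 8.78]
    - [0, -9, 0, 0, 8.78]

```text
clock: 11.85
tcp_pos: [0.6394, -0.0538, 0.1467]
tcp_rot: [[0.0, 0.006, 1.0], [-1.0, -0.0, 0.0], [0.0, -1.0, 0.006]]
contact_force: [1.1, 0.4, -0.4]
gripper_width: 1.002
```

Run:
```python
from h import *
s=get_state();print(s['clock'],s['tcp_pos'],s['gripper_width'],rollneed(),delta(LID['g'],.097),s['contact_force'])
```

```text
11.85 [ 0.63936892 -0.05379761  0.14670513] 1.0020372347057938 0.011900329997159372 [ -1.51   4.84 -20.98] [ 1.13628363  0.35741741 -0.44351975]
```

Request:
servo_tool:
  targets:
    - [-0.3, 0, -4, 0, 8.78]
    - [-0.6, 0, -8, 0, 8.78]
    - [-0.9, 0, -12, 0, 8.78]
    - [-1.2, 0, -16, 0, 8.78]
    - [-1.5, 0, -19.5, 0, 8.78]
    - [-1.5, 0, -20.8, 0, 8.78]
    - [-1.5, 0, -20.8, 0, 8.78]
    - [-1.5, 2, -20.8, 0, 8.78]
    - [-1.5, 4, -20.8, 0, 8.78]
    - [-1.5, 4.8, -20.8, 0, 8.78]
    - [-1.5, 4.8, -20.8, 0, 8.78]

```text
clock: 12.95
tcp_pos: [0.4297, -0.0388, 0.0937]
tcp_rot: [[0.0, -0.002, 1.0], [-1.0, 0.001, 0.0], [-0.001, -1.0, -0.002]]
contact_force: [0.1, 0.6, -0.5]
gripper_width: 1.002
```

Run:
```python
from h import *
s=get_state();print(s['clock'],s['tcp_pos'],rollneed(),delta(LID['g'],.0525),s['contact_force'])
im=get_image("scene");cv2.imwrite("pics/s6.png",cv2.resize(im[120:280,180:420,::-1],None,fx=3.2,fy=3.2,interpolation=cv2.INTER_CUBIC))
```

```text
12.95 [ 0.42973918 -0.03878977  0.09366808] 0.02783563049645288 [0.   4.12 0.02] [ 0.12497434  0.62214768 -0.53126345]
```

View pics/s6.png

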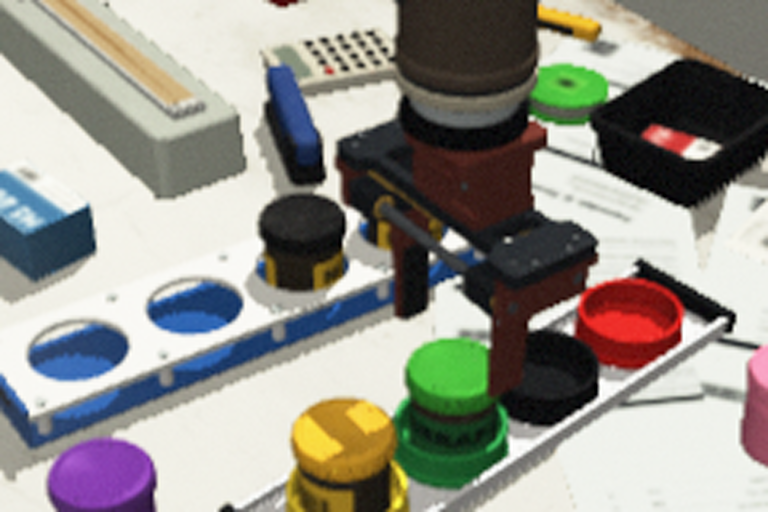

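Black is seated (302,240), and the gripper straddles green. Descend and grip.

Request:
servo_tool:
  targets:
    - [0, 1.5, 0, 0, 8.78]
    - [0, 3, 0, 0, 8.78]
    - [0, 3.8, 0, 0, 8.78]
    - [0, 4.1, 0, 0, 8.78]
    - [0, 4.1, 0, 0, 5]
    - [0, 4.1, 0, 0, 5]
    - [0, 4.1, 0, 0, 5]
    - [0, 4.1, 0, 0, 5]
    - [0, 4.1, 0, 0, 5]
    - [0, 4.1, 0, 0, 5]

```text
clock: 14.0
tcp_pos: [0.4302, -0.039, 0.0542]
tcp_rot: [[0.0, 0.002, 1.0], [-1.0, -0.0, 0.0], [0.0, -1.0, 0.002]]
contact_force: [1.8, -0.2, 7.2]
gripper_width: 0.727
```

Request:
servo_tool:
  targets:
    - [0, -1, 0, 0, 5]
    - [0, -3, 0, 0, 5]
    - [0, -5, 0, 0, 5]
    - [0, -6.5, 0, 0, 5]
    - [0, -6.5, 0, 0, 5]

```text
clock: 14.5
tcp_pos: [0.4299, -0.0391, 0.1204]
tcp_rot: [[-0.0, 0.002, 1.0], [-1.0, -0.001, -0.0], [0.001, -1.0, 0.002]]
contact_force: [-0.1, -0.7, -0.6]
gripper_width: 0.727
```

Run:
```python
from h import *
s=get_state();print(s['clock'],s['tcp_pos'],s['gripper_width'],rollneed(),delta(WELL['g'],.0534),s['contact_force'])
```

```text
14.5 [ 0.42987308 -0.03914548  0.12037155] 0.7266713566991045 -0.00044321214730526414 [-7.65  6.74 21.04] [-0.10103582 -0.67215509 -0.55994943]
```

Request:
servo_tool:
  targets:
    - [-1, 0, 2.5, 0, 5]
    - [-2.5, 0, 6.5, 0, 5]
    - [-4, 0, 10.5, 0, 5]
    - [-5.5, 0, 14.8, 0, 5]
    - [-6.8, 0, 18.8, 0, 5]
    - [-7.6, 0, 21.1, 0, 5]
    - [-7.6, 0, 21.1, 0, 5]
    - [-7.6, 1.5, 21.1, 0, 5]
    - [-7.6, 3, 21.1, 0, 5]
    - [-7.6, 3, 21.1, 0, 5]
    - [-7.6, 3, 21.1, 0, 5]

```text
clock: 15.6
tcp_pos: [0.6391, 0.0364, 0.0878]
tcp_rot: [[-0.0, -0.002, 1.0], [-1.0, -0.0, -0.0], [0.0, -1.0, -0.002]]
contact_force: [-0.5, 0.2, -0.4]
gripper_width: 0.729
```

Run:
```python
from h import *
s=get_state();print(s['clock'],s['tcp_pos'],s['gripper_width'],rollneed(),delta(WELL['g'],.0532),s['contact_force'])
im=get_image("scene");cv2.imwrite("pics/s7.png",cv2.resize(im[120:280,160:400,::-1],None,fx=3.2,fy=3.2,interpolation=cv2.INTER_CUBIC))
```

```text
15.6 [0.63908102 0.03635928 0.08776618] 0.7285997185008394 -0.009467003459964088 [-0.09  3.46  0.14] [-0.51412494  0.2319598  -0.35760114]
```

View pics/s7.png

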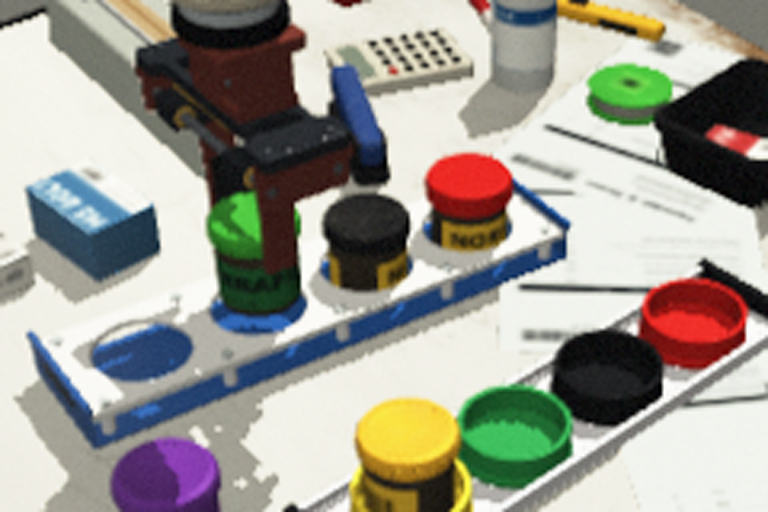

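Green is over the second well from the left (258,310). Lowering.

Request:
servo_tool:
  targets:
    - [-0.1, 0.5, 0, 0, 5]
    - [-0.1, 1.3, 0, 0, 5]
    - [-0.1, 2.1, 0, 0, 5]
    - [-0.1, 2.7, 0, 0, 5]
    - [-0.1, 3.1, 0, 0, 5]
    - [-0.1, 3.4, 0, 0, 5]
    - [-0.1, 3.5, 0, 0, 5]
    - [-0.1, 3.6, 0, 0, 5]
    - [-0.1, 3.6, 0, 0, 5]

```text
clock: 16.55
tcp_pos: [0.6401, 0.0381, 0.0533]
tcp_rot: [[0.0, -0.0, 1.0], [-1.0, -0.0, 0.0], [0.0, -1.0, -0.0]]
contact_force: [-3.0, -1.0, 4.3]
gripper_width: 0.723
```

Floor contact (+4.3 N at 0.0533). Release.

Request:
servo_tool:
  targets:
    - [0, 0, 0, 0, 7]
    - [0, 0, 0, 0, 8.78]
    - [0, 0, 0, 0, 8.78]
    - [0, 0, 0, 0, 8.78]
    - [0, -1, 0, 0, 8.78]
    - [0, -4, 0, 0, 8.78]
    - [0, -7, 0, 0, 8.78]
    - [0, -9, 0, 0, 8.78]
    - [0, -9, 0, 0, 8.78]

```text
clock: 17.45
tcp_pos: [0.6423, 0.0386, 0.1467]
tcp_rot: [[0.0, 0.006, 1.0], [-1.0, 0.001, 0.0], [-0.001, -1.0, 0.006]]
contact_force: [0.3, 0.6, -0.0]
gripper_width: 0.999
```

Run:
```python
from h import *
s=get_state();print(s['clock'],s['tcp_pos'],s['gripper_width'],rollneed(),delta(LID['y'],.097),s['contact_force'])
```

```text
17.45 [0.64229645 0.0385548  0.14671514] 0.9994971325094479 0.009589971174677681 [ -1.57   4.84 -22.17] [ 0.31931497  0.64388565 -0.0206119 ]
```

Request:
servo_tool:
  targets:
    - [-0.3, 0, -4, 0, 8.78]
    - [-0.6, 0, -8, 0, 8.78]
    - [-0.9, 0, -12, 0, 8.78]
    - [-1.2, 0, -16, 0, 8.78]
    - [-1.5, 0, -20, 0, 8.78]
    - [-1.6, 0, -22, 0, 8.78]
    - [-1.6, 0, -22, 0, 8.78]
    - [-1.6, 2, -22, 0, 8.78]
    - [-1.6, 4, -22, 0, 8.78]
    - [-1.6, 4.8, -22, 0, 8.78]
    - [-1.6, 4.8, -22, 0, 8.78]

```text
clock: 18.55
tcp_pos: [0.4201, 0.054, 0.0936]
tcp_rot: [[0.0, -0.002, 1.0], [-1.0, 0.0, 0.0], [-0.0, -1.0, -0.002]]
contact_force: [-0.4, -0.2, -0.1]
gripper_width: 1.002
```

Run:
```python
from h import *
s=get_state();print(s['clock'],s['tcp_pos'],rollneed(),delta(LID['y'],.0525),s['contact_force'])
```

```text
18.55 [0.42011448 0.0539978  0.09361713] 0.019068438375035014 [-0.02  4.11  0.09] [-0.41574139 -0.22064621 -0.05237723]
```

Request:
servo_tool:
  targets:
    - [0, 1.5, 0, 0, 8.78]
    - [0, 3, 0, 0, 8.78]
    - [0, 3.8, 0, 0, 8.78]
    - [0, 4.1, 0, 0, 8.78]
    - [0, 4.1, 0, 0, 5]
    - [0, 4.1, 0, 0, 5]
    - [0, 4.1, 0, 0, 5]
    - [0, 4.1, 0, 0, 5]
    - [0, 4.1, 0, 0, 5]
    - [0, 4.1, 0, 0, 5]

```text
clock: 19.55
tcp_pos: [0.4212, 0.0541, 0.0543]
tcp_rot: [[0.0, 0.002, 1.0], [-1.0, 0.0, 0.0], [-0.0, -1.0, 0.002]]
contact_force: [1.4, -0.8, 7.3]
gripper_width: 0.73
```

Request:
servo_tool:
  targets:
    - [0, -1, 0, 0, 5]
    - [0, -3, 0, 0, 5]
    - [0, -5, 0, 0, 5]
    - [0, -6.5, 0, 0, 5]
    - [0, -6.5, 0, 0, 5]

```text
clock: 20.05
tcp_pos: [0.4208, 0.0541, 0.1203]
tcp_rot: [[0.0, 0.002, 1.0], [-1.0, -0.0, 0.0], [0.0, -1.0, 0.002]]
contact_force: [1.0, 0.5, -1.7]
gripper_width: 0.726
```

Run:
```python
from h import *
s=get_state();print(s['clock'],s['tcp_pos'],s['gripper_width'],rollneed(),delta(WELL['y'],.0534),s['contact_force'])
```

```text
20.05 [0.42081818 0.05405271 0.12033376] 0.7263322023691773 0.003393596180561957 [-7.52  6.74 22.24] [ 0.97399263  0.46175192 -1.6546881 ]
```

Request:
servo_tool:
  targets:
    - [-0.5, 0, 2.5, 0, 5]
    - [-1.7, 0, 6.5, 0, 5]
    - [-3.2, 0, 11, 0, 5]
    - [-4.8, 0, 15.5, 0, 5]
    - [-6.4, 0, 19.5, 0, 5]
    - [-7.5, 0, 22.3, 0, 5]
    - [-7.5, 0, 22.3, 0, 5]
    - [-7.5, 1.5, 22.3, 0, 5]
    - [-7.5, 3, 22.3, 0, 5]
    - [-7.5, 3, 22.3, 0, 5]
    - [-7.5, 3, 22.3, 0, 5]

```text
clock: 21.15
tcp_pos: [0.6421, 0.1283, 0.0878]
tcp_rot: [[0.0, -0.002, 1.0], [-1.0, -0.001, 0.0], [0.001, -1.0, -0.002]]
contact_force: [0.1, -0.1, -0.3]
gripper_width: 0.726
```

Run:
```python
from h import *
s=get_state();print(s['clock'],s['tcp_pos'],s['gripper_width'],rollneed(),delta(WELL['y'],.0533),s['contact_force'])
im=get_image("scene");cv2.imwrite("pics/s8.png",cv2.resize(im[120:280,160:400,::-1],None,fx=3.2,fy=3.2,interpolation=cv2.INTER_CUBIC))
```

```text
21.15 [0.64206293 0.12830779 0.08781731] 0.726220265237659 0.005794001983635208 [-0.09  3.45  0.13] [ 0.11859426 -0.14850519 -0.27470561]
```

View pics/s8.png

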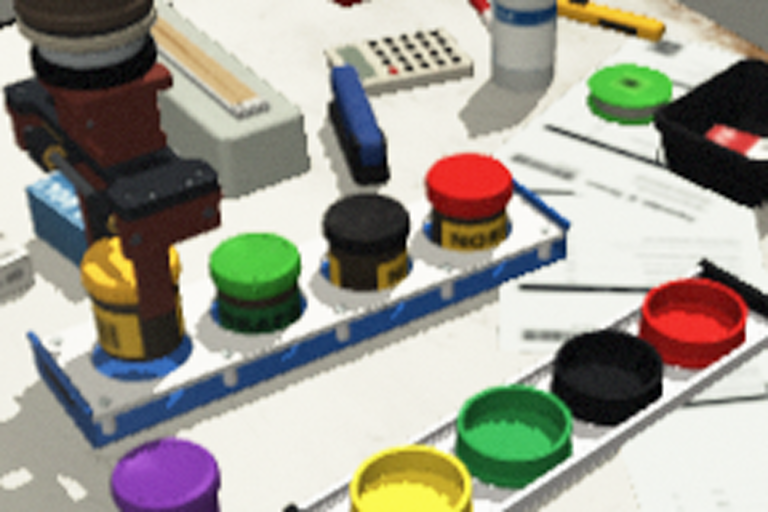

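Yellow is over the leftmost well (140,350). The blue box behind it is clear of the finger. Lowering.

Request:
servo_tool:
  targets:
    - [-0.1, 0.5, 0, 0, 5]
    - [-0.1, 1.3, 0, 0, 5]
    - [-0.1, 2.1, 0, 0, 5]
    - [-0.1, 2.7, 0, 0, 5]
    - [-0.1, 3.1, 0, 0, 5]
    - [-0.1, 3.4, 0, 0, 5]
    - [-0.1, 3.5, 0, 0, 5]
    - [-0.1, 3.6, 0, 0, 5]
    - [-0.1, 3.6, 0, 0, 5]

```text
clock: 22.1
tcp_pos: [0.643, 0.13, 0.0533]
tcp_rot: [[0.0, -0.0, 1.0], [-1.0, -0.0, 0.0], [0.0, -1.0, -0.0]]
contact_force: [-2.8, -1.3, 5.1]
gripper_width: 0.726
```

Floor contact (+5.1 N). Release, rise, then back off toward the robot for a clear view.

Request:
servo_tool:
  targets:
    - [0, 0, 0, 0, 7]
    - [0, 0, 0, 0, 8.78]
    - [0, 0, 0, 0, 8.78]
    - [0, 0, 0, 0, 8.78]
    - [0, -1, 0, 0, 8.78]
    - [0, -4, 0, 0, 8.78]
    - [0, -7, 0, 0, 8.78]
    - [0, -10, 0, 0, 8.78]
    - [0, -12, 0, 0, 8.78]
    - [0, -12, -2, 0, 8.78]
    - [0, -12, -4, 0, 8.78]

```text
clock: 23.2
tcp_pos: [0.6034, 0.1303, 0.1742]
tcp_rot: [[0.0, 0.002, 1.0], [-1.0, 0.001, 0.0], [-0.001, -1.0, 0.002]]
contact_force: [-0.6, -0.1, 0.2]
gripper_width: 1.001
```

Request:
servo_tool:
  targets:
    - [3, 0, -4, 0, 8.78]
    - [6, 0, -8, 0, 8.78]
    - [9, 0, -12, 0, 8.78]
    - [12, 0, -16, 0, 8.78]
    - [15, 0, -18, 0, 8.78]
    - [18, 0, -18, 0, 8.78]
    - [21, 0, -18, 0, 8.78]
    - [25, 0, -18, 0, 8.78]
    - [29, 0, -18, 0, 8.78]
    - [33, 0, -18, 0, 8.78]
    - [33, 0, -18, 0, 8.78]
    - [33, 0, -18, 0, 8.78]

```text
clock: 24.4
tcp_pos: [0.4233, -0.2003, 0.1731]
tcp_rot: [[-0.002, 0.0, 1.0], [-1.0, 0.0, -0.002], [-0.0, -1.0, 0.0]]
contact_force: [0.7, -0.8, 1.2]
gripper_width: 0.997
```

Run:
```python
from h import *
s=get_state();print(s['clock'],s['tcp_pos'],s['contact_force'],np.abs(s['joint_vel']).max())
im=get_image("scene");a=cv2.resize(im[130:260,160:360,::-1],(600,390),interpolation=cv2.INTER_CUBIC)
t=get_image("top")
for k in "ygbr": print(k, proj("top",(*WELL[k],.078)).round(1))
cv2.imwrite("pics/s9.png",a);cv2.imwrite("pics/t9.png",cv2.resize(t[95:175,180:400,::-1],None,fx=3.5,fy=3.5,interpolation=cv2.INTER_CUBIC))
```

```text
24.4 [ 0.42331001 -0.20033199  0.17305847] [ 0.71887696 -0.76733318  1.17819128] 0.029602079360912734
y [220.6 125.8]
g [266.7 128.5]
b [312.7 131.3]
r [358.6 134. ]
```

View pics/s9.png

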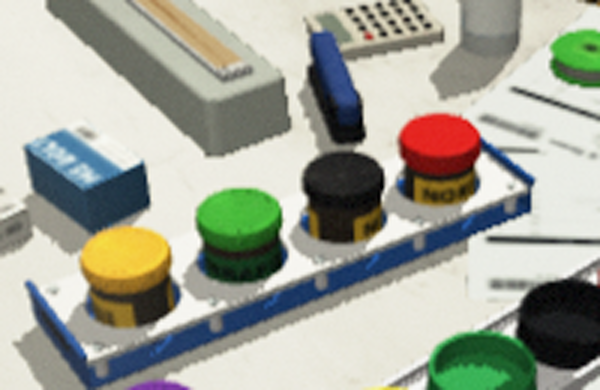

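View pics/t9.png

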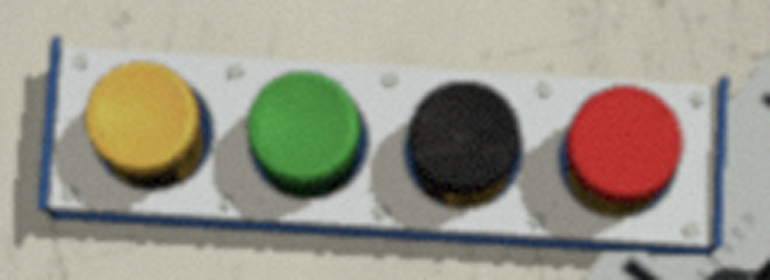

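Order is right and all stand upright. I'll check lid centres against the well centres numerically.

Run:
```python
from h import *
t=get_image("top")[:,:,::-1].copy(); big=cv2.resize(t,None,fx=4,fy=4,interpolation=cv2.INTER_CUBIC).astype(int)
B,G,R=big[...,0],big[...,1],big[...,2]
M=dict(y=(R>110)&(B<90)&(R-B>50),g=(G>75)&(G-R>30),r=(R>100)&(R-G>70),b=(R<60)&(abs(R-B)<14)&(B<50))
for k,m in M.items():
    w=np.zeros(m.shape,np.uint8); u,v=proj("top",(*WELL[k],.078)); u=int(u*4);v=int(v*4); w[v-100:v+100,u-84:u+84]=m[v-100:v+100,u-84:u+84]*255
    w=cv2.morphologyEx(w,cv2.MORPH_OPEN,np.ones((13,13),np.uint8))
    c=max(cv2.findContours(w,cv2.RETR_EXTERNAL,cv2.CHAIN_APPROX_NONE)[0],key=cv2.contourArea)
    x,y,ww,h=cv2.boundingRect(c)
    # circle of the top edge: fit to upper-half contour
    p=c[:,0,:].astype(float); p=p[p[:,1]<y+ww*0.5]
    A=np.c_[2*p,np.ones(len(p))]; s=np.linalg.lstsq(A,(p**2).sum(1),rcond=None)[0]; r=np.sqrt(s[2]+s[0]**2+s[1]**2)
    U,V=(s[0]-1.5)/4,(s[1]-1.5)/4
    P=ray("top",U,V,.078)[:2]; d=P-WELL[k]; print(k,(ww/4,h/4),round(U,1),round(V,1),"r",round(r/4,1),P.round(4),"off",(d*1000).round(1))
```

```text
y (32.25, 30.0) 220.3 129.2 r 16.1 [0.6363 0.1295] off [-7.1  0.3]
g (32.0, 31.0) 266.4 131.1 r 15.9 [0.6352 0.0378] off [-5.3  0.6]
r (32.0, 31.25) 358.1 135.5 r 16.0 [ 0.6315 -0.1457] off [-3.1  0.9]
b (30.5, 31.75) 312.0 134.1 r 15.0 [ 0.6318 -0.0535] off [-5.8  1.2]
```

Run:
```python
from h import *
t=get_image("top")[:,:,::-1].copy(); s=get_image("scene")[:,:,::-1].copy()
cv2.imwrite("pics/t10raw.png",t); cv2.imwrite("pics/s10raw.png",s)
for n,im in (("top",t),("scene",s)):
    tiles=[]
    for k in "ygbr":
        u,v=proj(n,(*WELL[k],.078)).astype(int)
        K=8; c=cv2.resize(im[v-24:v+26,u-24:u+24],None,fx=K,fy=K,interpolation=cv2.INTER_CUBIC)
        th=np.linspace(0,2*np.pi,60)
        for dx,col in ((0,(255,255,255)),(-.004,(255,0,255))):
            q=np.array([proj(n,(WELL[k][0]+dx+.0325*np.cos(a),WELL[k][1]+.0325*np.sin(a),.078)) for a in th])
            q=((q-[u-24,v-24]+.5)*K-.5).astype(np.int32); cv2.polylines(c,[q],True,col,1)
        q=np.array([proj(n,(WELL[k][0]+.0355*np.cos(a),WELL[k][1]+.0355*np.sin(a),.032)) for a in th])
        q=((q-[u-24,v-24]+.5)*K-.5).astype(np.int32); cv2.polylines(c,[q],True,(255,255,0),1)
        tiles.append(c)
    o=np.vstack([np.hstack(tiles[:2]),np.hstack(tiles[2:])]); cv2.imwrite(f"pics/ov_{n}.png",cv2.resize(o,(576,600),interpolation=cv2.INTER_AREA))
```

```text
(no output)
```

View pics/ov_top.png

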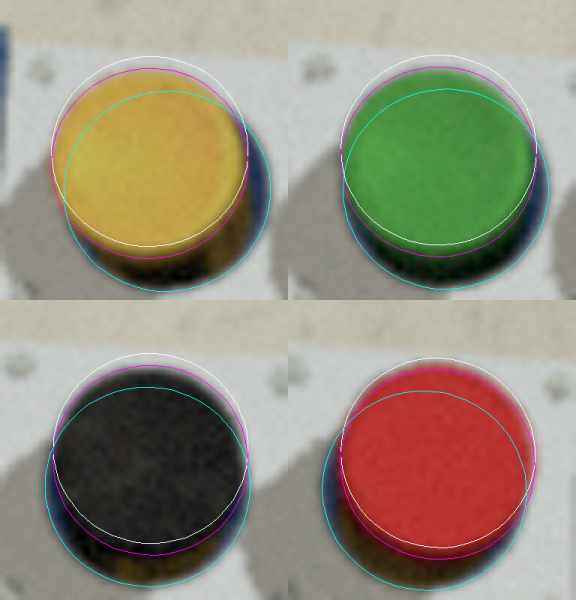

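View pics/ov_scene.png

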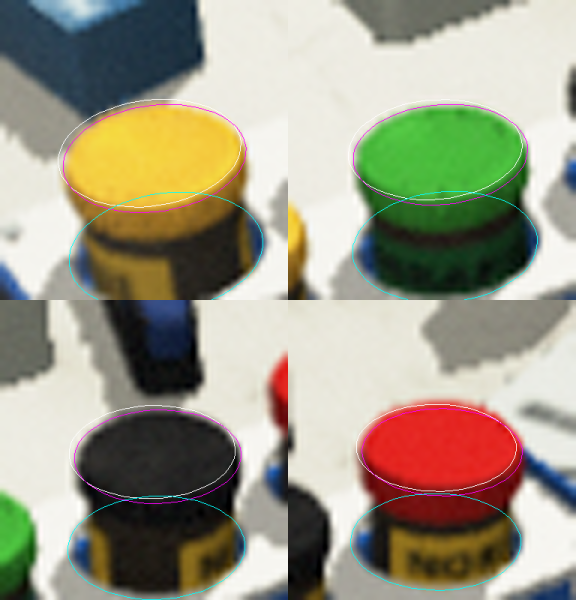

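The tubs sit about 2–5 mm toward −x in their wells and within 1–2 mm in y. That is inside the 6 mm clearance and the 9 mm tolerance, and the lid heights fit in both views. I'll let the arm settle, then hand in.

Request:
servo_tool:
  targets:
    - [0, 0, 0, 0, 8.78]
    - [0, 0, 0, 0, 8.78]
    - [0, 0, 0, 0, 8.78]

```text
clock: 24.95
tcp_pos: [0.4234, -0.1998, 0.1727]
tcp_rot: [[0.001, 0.0, 1.0], [-1.0, -0.0, 0.001], [0.0, -1.0, 0.0]]
contact_force: [0.7, 0.4, -0.9]
gripper_width: 1.002
```

```bash
python3 -c "
from bench import *
s=get_state();print(s['clock'],s['contact_force'],abs(s['joint_vel']).max() if hasattr(s['joint_vel'],'max') else s['joint_vel'])
print(sign_off())"
```

```text
24.95 [ 0.72834311  0.386034   -0.85937444] 0.0040849057888699344
the job is handed in; nothing more can be done
None
```

I moved all four tubs from the pucks into the matching carrier wells and handed the job in at about 25 s. Left to right they stand yellow, green, black, red, the same order as in the pucks. The sign-off reported no verdict.

- **Placing:** each tub was lowered until I felt the well floor (about 4–5 N upward, at the expected height) before I opened the fingers.
- **Final look, both cameras:** all four stand upright, released, with lid heights as expected for seated tubs. The arm was clear of everything.
- **One disagreement:** the hand position at release matched the well centres I had measured. The final top-view fit put the lids about 3–7 mm toward the robot of those centres, and about 1 mm off along the row. Drawing the expected outlines over both views suggested only 2–4 mm. A tub can shift about 6 mm in its well and the tolerance is 9 mm, so I left them as they were.

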